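# Clip the wire spool onto its take-up spindle

## Task

Pick up the open steel retaining clip by its red grip and slide it sideways, mouth first, into the groove at the top of the wire-spool spindle until its jaws snap round the shaft. Then press it home along the slide with about 16 N (at least 13 N for half a second, never more than 24 N on the spindle), let go and leave it seated in the groove. Handle the spindle only through the clip, keep the arm off it, and do not disturb the spare spool, jar or screwdriver.

Things in the scene. Friction and masses are not known exactly. Their poses are not given: they have to be found in the camera images.
- clip_grip (a point): centre of the clip's upright red plastic grip, a block 22 mm along the clip's x, 12 mm along its y, 32 mm tall; this point is 20 mm above the clip's underside (block from 4 to 36 mm above it). x axis: towards the clip's open mouth; z up. The clip is loose, weighs about 85 g and lies flat on the mat
- clip_seat (a point): point of the clip where the shaft axis lies once it is seated, on the clip's underside, 35 mm ahead (clip +x) of the grip's centre and 20 mm below it; x towards the open mouth, z up. The clip is a flat steel plate 4 mm thick, 18 mm wide under the grip, reaching 46 mm behind this point and 12 mm ahead; its jaws span 27 mm over all
- clip_mouth (a point): middle of the clip's mouth, half-way up the 4 mm plate, 7.6 mm ahead of clip_seat, axes as there. Springy jaws end here in round noses of 4 mm radius, 9 mm apart; they meet the shaft when clip_seat is about 15 mm short of its axis, spread 2.5 mm each (3 N/mm) and snap shut behind it. Passing them takes about 8 to 12 N; then the force drops
- groove (a point): point on the upright shaft's axis on the groove's floor (the top of the white spool flange, 60 mm across), 98 mm above the table. The shaft here is 14 mm across, the groove 8 mm high; above it a steel head 22 mm across, 11 mm tall, bevelled below. x axis: the way to push the clip, level, along the unit's slide towards its blue housing; z up
- spindle: spool of golden wire on its steel spindle, 60 mm across, one piece; origin on the shaft axis 95 mm below the groove floor, axes as groove. It rides on a slide along x: pushed, it first runs back freely (about 2.5 N) an unknown 3 to 14 mm to its stop, then yields as a spring of 2 N/mm for up to 13 mm, so feel the force. The blue housing behind is lower than the flange
- jar: small amber glass jar with black lid, 42 mm across, 50 mm tall, standing loose on the mat; origin at the centre of its underside; not to be disturbed
- spare_spool: empty brass-coloured spool, 50 mm across, 38 mm tall, standing loose; origin at the centre of its underside; not to be disturbed
- driver: screwdriver with black handle, 160 mm long, lying loose on the mat to the left of the unit; not to be disturbed
There are look-alikes about, which are no part of the job. What is meant by the part that bears clip_grip is not blue or turquoise, and is the smaller of those in its own colour.

How it is judged:
On the way, in this order (a step that is already met when the one before it is completed fails the run):
1. the clip is lifted off the mat (height (world z) of clip_seat above 0.04 m), for 0.1 s.
2. with the clip's jaws round the shaft in the groove, it is pressed home with at least 13 N (horizontal distance between clip_seat and groove below 0.004 m and z of clip_seat in the frame of groove between -0.002 and 0.006 m and contact force between clip and spindle above 13 N), for 0.3 s.
At the end, for the whole second after the job is handed in: The clip's seat point is within 4 mm of the shaft axis and lies in the groove (from 2 mm below to 6 mm above its floor), level within 0.2 rad, at rest and released (horizontal distance between clip_seat and groove below 0.004 m and z of clip_seat in the frame of groove between -0.002 and 0.006 m and angle between the z axis of clip_seat and the z axis of groove, either way round below 0.2 rad and linear speed of clip below 0.02 m/s); the robot touches nothing.
It fails at once if more than 24 N between clip and spindle (contact force between clip and spindle above 24 N).
It fails at once if the gripper or arm pushes the spindle with more than 3 N (contact force between any of the fingers, the arm and spindle above 3 N).
It fails at once if jar, spare spool or screwdriver moved by more than 15 mm (distance of any of jar, spare_spool, driver from where it was at the start of the episode above 0.015 m).
It also fails if it takes over 67 s, if anything falls off the work surface, if the arm or the gripper's body presses on something with over 40 N, if the wrist force passes 120 N, or if a joint passes its speed limit or range.

## Robot

A 7-joint arm with a two-finger parallel gripper is mounted at the origin on the work surface. World frame = base frame: x ahead of the robot, y to its left, z up, the work surface at z = 0. Lengths are in m, angles in rad, forces in N, time in s.
With the tool pointing down it reaches from about 0.35 to 0.9 m from the base axis. Payload 8.1 kg.
Tool frame: the origin (TCP) lies midway between the tips of the shut fingers; the grasp point (between the pads) lies 19 mm behind it; z points along the fingers, y is the direction in which the jaws open and shut (so a half turn about z gives the same grasp; the last joint's range is limited). The gripper opens to 92 mm and grips with 3 to 60 N. Pads are 19 mm wide; open, the fingers measure 130 mm over their backs; the gripper's body (75 mm by 190 mm) begins 47 mm behind the grasp point.
Start: joints at [-0.103, 0.434, 0.025, 1.573, -0.012, 1.134, -0.075], TCP at [0.625, -0, 0.227] pointing down, gripper open.
Joint ranges: [-2.62, 2.62], [-0.44, 2.09], [-1.27, 1.32], [0.08, 2.57], [-1.32, 4.46], [0.12, 2], [-2.74, 2.74]. Speed limits (rad/s): [2.22, 2.22, 3.01, 3.01, 3.14, 3.14, 3.14].

## Interface

Orientations are given as a rotation vector (axis times angle).
In Python, from cell import monitor, get_image, get_calibration, workorder, look_for, masks_of gives the robot as it stands.
- The arm moves only by the shell command python3 -m crank 'ROWS' [FORCE]. ROWS is JSON, a list of rows, each a list of 3 entries, a list of its own where there are three numbers: the shift along the tool's x, y, z in cm, then the turn about the tool's z in degrees, then the closure in counts, from 0 (fully open) to 255 (shut). A call has 1 to 5 rows; each row shifts and turns the commanded pose from where the row before left it, along the tool's axes as they then stand; what a row does not reach is not made up. A row lasts 1/10 s, in which the tool goes at most 50 mm and 8.59 degrees, less where a joint would pass 70% of its speed; a pose out of reach is approached as far as the arm can. A call with a gripper value outside its range is refused whole. The fingers move at their own pace and stop on an object; FORCE is the grip in N (left out, the last holds). Time passes only in rows, so rows that do not move let the fingers close. It gives the time, the measured TCP pose, the force and the opening at its end, in the units of the state.
- monitor.observe(): the state, without advancing time (a new reading comes with each control period).
- get_image(name): name is "scene" or "side" or "wrist"; returns (picture, depth): 420x560x3 uint8, red, green, blue; 420x560 float32, m along the optical axis (not along the pixel's ray), 0 where there is no reading.
- get_calibration(name): a dict with "fx", "fy", "cx", "cy" (pixels), "R" (3x3) and "t" (3): a world point X has camera coordinates R X + t. Camera axes: x right, y down, z forward; pixel columns grow to the right and rows downward; lengths in m; the calibration is good to about 2 mm. A picture is of the moment at which its call begins: read the wrist's pose just before it. get_calibration takes no time and is no camera call; for the wrist camera it gives the pose at the moment of the call.
- workorder.sign_off(): hands the job in, once; it reports no verdict.
Trained networks look in the newest picture that a camera, given by its name, has taken for a name from the list of things; names that differ only in an ending like _2 or _b are one class to them, and where a whole thing is asked for, a point or a joint stands for the part that bears it (a point fixed in the world has none). Each returns a list of dicts, best first, with "score" (0 to 1); they miss things now and then, are a little off and sometimes report something else, mostly with a low value. They report only what shows in the picture. A call takes as long as a camera call. They do not tell look-alikes from the thing itself.
- look_for(label, camera): "location" ([x, y, z] in m, in world coordinates, good to about 4 mm: the middle of the surface that is visible of it).
- masks_of(label, camera): "region" (420x560 bool, what is visible of it).
The state is a dict: "clock": time; "joints": joint angles; "dq": joint speeds; "joint_efforts": joint torques, N m; "position": TCP position; "ee_rot": TCP orientation; "force": force on the tool from outside, world axes, zero at the start; "ft_torque": the same for the moment, N m; "width": opening from 0.0 (shut) to 1.0 (fully open).
Only numpy, scipy, OpenCV 4.12 (cv2) and the standard library are available. Lean on these libraries where they do the work, as an engineer would, in place of code of your own. Each camera call takes 0.05 s, during which the arm holds its last target.

## Working session

There is one attempt and no reset: what is moved stays moved. The work goes in short steps, Python scripts to look and compute and a shell command to move; the robot and the scene stay as the last step left them, time stands still between calls to the robot, and variables do not carry over. Pictures are saved under pics/ and viewed, and the job is handed in when it is done.

```bash
ls; mkdir -p pics; python3 - <<'E'
from cell import monitor,get_image,get_calibration
import cv2
print(monitor.observe())
for n in ("scene","side","wrist"):
    p,d=get_image(n); cv2.imwrite(f"pics/{n}0.png",p[:,:,::-1])
    c=get_calibration(n); print(n,c)
E
```

```text
pics
{'clock': 0.0, 'joints': array([-0.10259543,  0.43523999,  0.02496873,  1.57411404, -0.0116236 ,
        1.13401566, -0.07508581]), 'dq': array([-1.49131703e-03, -2.07983466e-04, -3.98917865e-06, -1.27880801e-03,
        9.15257985e-04,  5.44373769e-04, -4.08609894e-04]), 'joint_efforts': array([ 3.89017032e-04, -6.67853522e+01,  9.84863900e-01, -3.14464223e+01,
       -6.05165795e-02,  4.27553023e-02,  1.12382318e-04]), 'position': array([ 6.24469786e-01, -5.13855975e-05,  2.25927814e-01]), 'ee_rot': array([-2.22076369e+00, -2.22061598e+00,  1.94511442e-03]), 'force': array([-0.0384201 ,  0.68555405,  0.80554548]), 'ft_torque': array([ 0.04176481, -0.03010972, -0.05166513]), 'width': 0.998501111459759}
scene {'fx': 398.14500524211263, 'fy': 398.14500524211263, 'cx': 275.9223638896109, 'cy': 206.71220194495223, 'R': array([[ 0.63973179,  0.76847435,  0.01379872],
       [ 0.4720552 , -0.37867708, -0.79609519],
       [-0.60655348,  0.51580116, -0.60501409]]), 't': array([-0.39205036, -0.21763693,  1.24591025])}
side {'fx': 480.7783796890501, 'fy': 480.7783796890501, 'cx': 272.6916502144158, 'cy': 220.13402516381112, 'R': array([[-0.97661948, -0.21412273, -0.01912738],
       [-0.13089679,  0.66287693, -0.73719754],
       [ 0.17052985, -0.71745776, -0.6754065 ]]), 't': array([0.57581585, 0.13377723, 1.26079999])}
wrist {'fx': 306.50171025643397, 'fy': 306.50171025643397, 'cx': 278.5330193097443, 'cy': 211.69363957177563, 'R': array([[ 9.99999206e-01, -9.08147738e-04, -8.73542515e-04],
       [-6.18002234e-04, -9.57607200e-01,  2.88076499e-01],
       [-1.09812662e-03, -2.88075730e-01, -9.57607001e-01]]), 't': array([-0.6244076 , -0.03583618,  0.39056177])}
```

View pics/scene0.png

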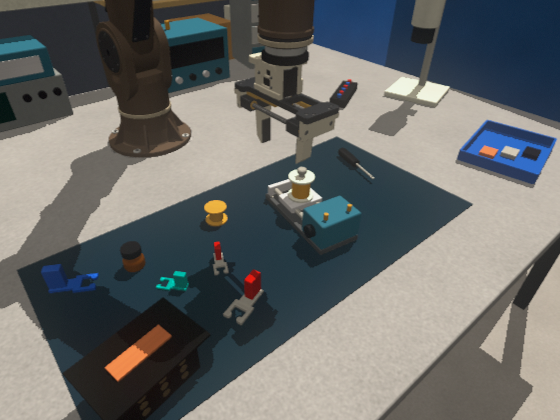

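View pics/side0.png

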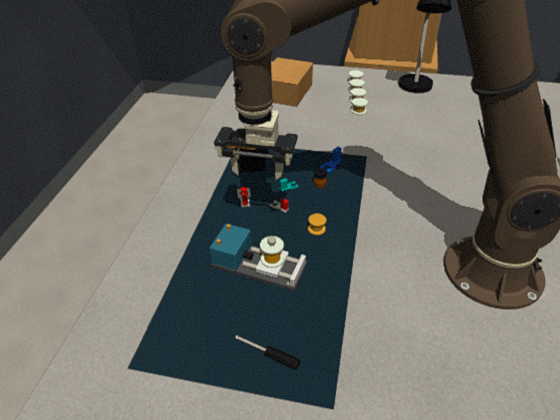

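View pics/wrist0.png

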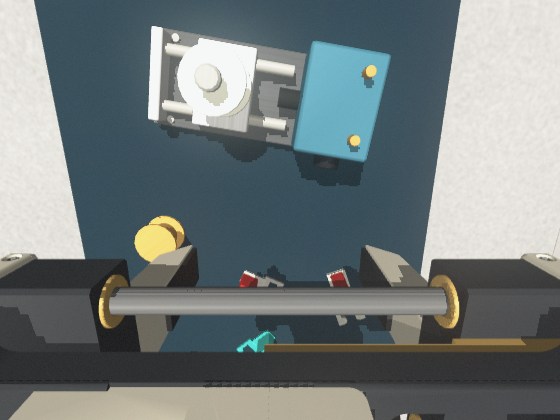

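The smaller red clip is at scene (219,258), side (284,205) and wrist (248,280). The larger red one at scene (245,295) is a look-alike. The spindle is at wrist (207,77), with the housing to its right. Next I'll measure both.

```bash
cat > h.py <<'E'
import numpy as np,cv2
from cell import monitor,get_image,get_calibration,look_for,masks_of
def cloud(d,c):
    v,u=np.mgrid[0:420,0:560]
    P=np.stack([(u-c['cx'])/c['fx']*d,(v-c['cy'])/c['fy']*d,d],-1)
    X=(P-c['t'])@c['R']; X[d<=0]=np.nan
    return X
def red(p):
    h=cv2.cvtColor(p,cv2.COLOR_RGB2HSV); return ((h[...,0]<6)|(h[...,0]>174))&(h[...,1]>150)&(h[...,2]>70)
E
python3 - <<'E'
from h import *
np.set_printoptions(precision=4,suppress=True)
for n in ("scene","side","wrist"):
    c=get_calibration(n); p,d=get_image(n); X=cloud(d,c)
    np.savez(f"/tmp/{n}.npz",p=p,d=d,X=X)
    k,l,s,cen=cv2.connectedComponentsWithStats(red(p).astype(np.uint8))
    for i in range(1,k):
        if s[i,4]>25:
            Y=X[l==i]; Y=Y[np.isfinite(Y[:,0])]; print(n,s[i],Y.min(0),Y.max(0),np.median(Y,0))
    for o in ("clip_grip","spindle"):
        for r in look_for(o,n): print(n,o,r)
    for r in masks_of("clip_grip",n):
        m=r['region'];Y=X[m];Y=Y[np.isfinite(Y[:,0])]; ys,xs=np.where(m);print('mask',r['score'],xs.mean(),ys.mean(),m.sum(),Y.min(0),Y.max(0))
print(monitor.observe()['clock'])
E
```

```text
scene [214 241   7  19 101] [ 0.5463 -0.1413  0.0029] [ 0.5969 -0.1043  0.041 ] [ 0.5913 -0.1346  0.0345]
scene [244 270  17  29 369] [ 0.6647 -0.1536  0.0022] [ 0.7202 -0.0897  0.0581] [ 0.7128 -0.1412  0.0427]
scene clip_grip {'location': [0.4677, -0.3977, 0.0118], 'score': 0.97}
scene clip_grip {'location': [0.6046, -0.2334, 0.0095], 'score': 0.89}
scene clip_grip {'location': [0.7199, -0.1547, 0.0071], 'score': 0.67}
scene clip_grip {'location': [0.5942, -0.1381, 0.0084], 'score': 0.58}
scene spindle {'location': [0.5738, 0.0986, 0.0829], 'score': 0.89}
mask 0.76 218.13432835820896 258.7089552238806 268 [ 0.5592 -0.1637  0.0024] [ 0.6313 -0.1104  0.041 ]
mask 0.69 173.76036866359448 281.5990783410138 434 [ 0.5619 -0.2678  0.0023] [ 0.6183 -0.2109  0.0417]
mask 0.58 247.64611260053618 295.37667560321717 746 [ 0.6982 -0.2038  0.0032] [ 0.7467 -0.1173  0.0581]
mask 0.56 65.52187182095625 279.7151576805697 983 [ 0.447  -0.4269  0.0012] [ 0.5097 -0.3413  0.0575]
side [241 187   7  10  50] [ 0.6958 -0.2167  0.0007] [ 0.7393 -0.1156  0.059 ] [ 0.7064 -0.1338  0.0543]
side [242 198   6  
[... 796 characters left out ...]
  93] [ 0.694  -0.1243  0.0136] [ 0.7083 -0.1184  0.0356] [ 0.7019 -0.1207  0.0238]
wrist [239 274  18  13 135] [ 0.5729 -0.1301  0.0111] [ 0.5945 -0.1215  0.0403] [ 0.5811 -0.1246  0.024 ]
wrist clip_grip {'location': [0.5925, -0.1301, 0.0089], 'score': 0.88}
wrist clip_grip {'location': [0.7069, -0.1214, 0.0138], 'score': 0.75}
wrist clip_grip {'location': [0.5967, -0.228, 0.0053], 'score': 0.59}
mask 0.86 257.6235827664399 341.31972789115645 441 [ 0.563  -0.2537  0.0009] [0.6217 0.0226 0.3197]
mask 0.71 339.4655963302752 287.0940366972477 436 [ 0.643  -0.2028  0.0016] [0.7459 0.0315 0.3062]
mask 0.64 256.46666666666664 279.86875 480 [ 0.5702 -0.1442  0.0012] [ 0.6297 -0.1197  0.0403]
0.75
```

```bash
python3 -m crank '[[[-4,-1,0],0,0],[[-4,-1,0],0,0],[[-4,-1,0],0,0],[[0,0,0],0,0]]'; python3 - <<'E'
from h import *
np.set_printoptions(precision=4,suppress=True)
n="wrist"
print(monitor.observe()['position'],monitor.observe()['dq'].round(3))
c=get_calibration(n); p,d=get_image(n); X=cloud(d,c)
np.savez(f"/tmp/w1.npz",p=p,d=d,X=X)
cv2.imwrite("pics/w1.png",p[...,::-1])
for r in masks_of("clip_grip",n):
    m=r['region'];Y=X[m];Y=Y[np.isfinite(Y[:,0])]; ys,xs=np.where(m);print('mask',r['score'],xs.mean(),ys.mean(),m.sum(),Y.min(0),Y.max(0))
E
```

```text
clock: 1.15
position: [0.593, -0.128, 0.227]
ee_rot: [2.23, 2.209, -0.005]
force: [0.5, -1.3, 0.2]
width: 0.996
[ 0.593 -0.128  0.227] [-0.057  0.009 -0.076 -0.014 -0.029 -0.002 -0.068]
mask 0.95 374.8641975308642 204.37835875090778 1377 [ 0.6904 -0.2033  0.0012] [ 0.7468 -0.1179  0.0566]
mask 0.95 204.41831683168317 341.8539603960396 404 [ 0.4564 -0.3824  0.0021] [ 0.509  -0.3394  0.011 ]
mask 0.85 281.7854195323246 191.51031636863823 727 [ 0.5707 -0.1619 -0.    ] [ 0.6306 -0.1196  0.0408]
mask 0.85 281.0734632683658 263.8395802098951 667 [ 0.5623 -0.2652  0.001 ] [ 0.617  -0.2149  0.0405]
```

View pics/w1.png

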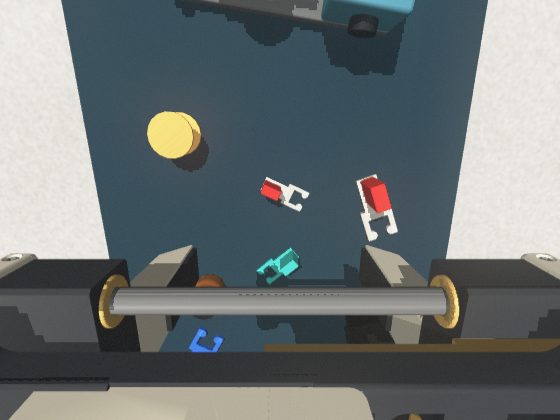

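```bash
python3 - <<'E'
from h import *
np.set_printoptions(precision=4,suppress=True)
a=np.load('/tmp/w1.npz');p,X=a['p'],a['X']
cv2.imwrite("pics/w1z.png",cv2.resize(p[160:225,240:330][...,::-1],None,fx=8,fy=8,interpolation=cv2.INTER_NEAREST))
r=np.zeros((420,560),bool); r[170:225,250:315]=1
print('mat z',np.nanmedian(X[230:240,250:260,2]))
m=r&red(p); Y=X[m]; top=Y[Y[:,2]>0.030]; print('red top',len(top),top.min(0),top.max(0),top.mean(0))
print(cv2.minAreaRect(top[:,:2].astype(np.float32)*1000))
m2=r&((p.min(2)>110)); Y=X[m2]; Y=Y[(Y[:,2]<.02)]; print('plate',len(Y),Y.mean(0),np.median(Y[:,2]))
print(cv2.minAreaRect(Y[:,:2].astype(np.float32)*1000))
al=X[r&(red(p)|(p.min(2)>110))]; print(cv2.minAreaRect(al[:,:2].astype(np.float32)*1000))
# spindle in first wrist image
a=np.load('/tmp/wrist.npz');p,X=a['p'],a['X']
cv2.imwrite("pics/w0z.png",cv2.resize(p[20:175,140:400][...,::-1],None,fx=3,fy=3,interpolation=cv2.INTER_NEAREST))
R=np.zeros((420,560),bool);R[20:170,140:400]=1
for lo,hi in ((.085,.102),(.108,.13)):
    m=R&(X[...,2]>lo)&(X[...,2]<hi); Y=X[m]
    l=cv2.connectedComponents(m.astype(np.uint8))[0]
    (c,rad)=cv2.minEnclosingCircle(Y[:,:2].astype(np.float32)*1000)
    print(lo,len(Y),c,rad,np.median(Y[:,2]),Y.min(0),Y.max(0))
h=cv2.cvtColor(p,cv2.COLOR_RGB2HSV)
m=R&(h[...,0]>85)&(h[...,0]<110)&(h[...,1]>90)&(X[...,2]>.05); Y=X[m];print('housing z',np.median(Y[:,2]),cv2.minAreaRect(Y[Y[:,2]>np.median(Y[:,2])-.004][:,:2].astype(np.float32)*1000))
m=R&(X[...,2]>.006)&(X[...,2]<.04)&(p.min(2)>90);print('base',cv2.minAreaRect(X[m][:,:2].astype(np.float32)*1000))
E
```

```text
mat z 0.0028049632586481087
red top 212 [ 0.5726 -0.141   0.03  ] [ 0.5947 -0.122   0.0408] [ 0.5837 -0.1309  0.038 ]
((583.5260009765625, -131.65826416015625), (12.358587265014648, 21.8371524810791), 65.51546478271484)
plate 453 [ 0.6064 -0.1414  0.0064] 0.006644512808193096
((599.8403930664062, -140.45652770996094), (28.993410110473633, 58.78214645385742), 63.21037673950195)
((599.4983520507812, -140.1988983154297), (29.000240325927734, 58.38258743286133), 62.75727844238281)
0.085 3590 (623.76123046875, 101.86175537109375) 87.43022155761719 0.09748305041848931 [0.537  0.0547 0.0851] [0.7096 0.1401 0.0999]
0.108 629 (566.5821533203125, 110.7110595703125) 11.008299827575684 0.11626318244078562 [0.5557 0.1001 0.1087] [0.5775 0.1212 0.1188]
housing z 0.07852261077539839 ((682.698486328125, 91.70529174804688), (99.82896423339844, 75.0503158569336), 80.72239685058594)
base ((567.6912841796875, 110.59619140625), (99.72012329101562, 159.7359619140625), 80.76331329345703)
```

View pics/w1z.png

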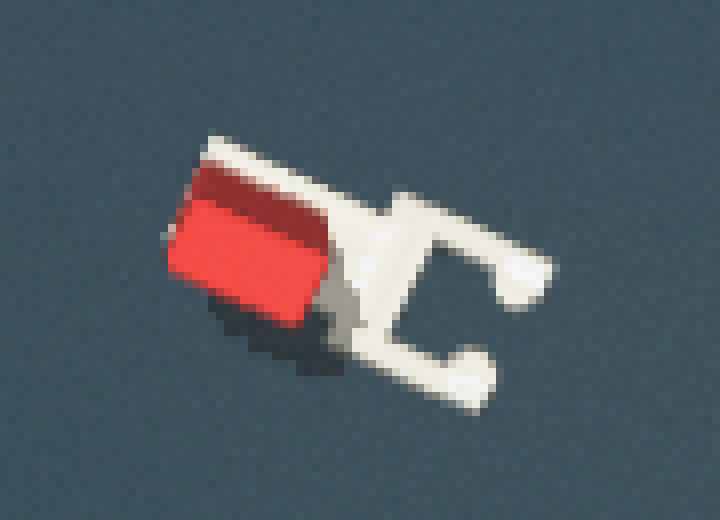

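View pics/w0z.png

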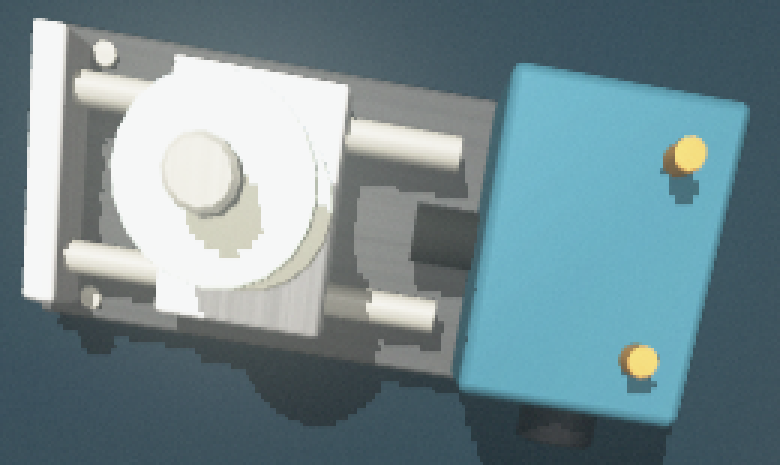

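The clip's grip is at about (0.583, -0.132) with the mouth at about -25° yaw. The head is at (0.567, 0.111) and the slide yaw is -9.3°. I'll turn the tool so its x runs along the clip's x, and go lower.

```bash
python3 -m crank '[[[-1,-1,0],8.5,0],[[0,0,1],8.5,0],[[0,0,2],8.5,0],[[0,0,2],8.5,0],[[0,0,2],8.5,0]]' 60 |head -3; python3 -m crank '[[[0,0,0],8.5,0],[[0,0,0],8.5,0],[[0,0,0],8.5,0],[[0,0,0],8.5,0],[[0,0,0],8.5,0]]'|head -3; python3 -m crank '[[[0,0,0],8.5,0],[[0,0,0],8.5,0],[[0,0,0],8.5,0],[[0,0,0],4.5,0],[[0,0,0],0,0]]';python3 -m crank '[[[0,0,0],0,0],[[0,0,0],0,0]]'; cat >> h.py <<'E'
from scipy.spatial.transform import Rotation as Ro
def pose():
    s=monitor.observe(); R=Ro.from_rotvec(s['ee_rot']).as_matrix()
    return s['position'],R
def rep():
    p,R=pose(); print('pos',p,'yaw x',np.degrees(np.arctan2(R[1,0],R[0,0])).round(2),'z',R[:,2].round(4),'j',monitor.observe()['joints'].round(2))
E
python3 - <<'E'
from h import *
np.set_printoptions(precision=4,suppress=True)
rep()
n="wrist"
c=get_calibration(n); p,d=get_image(n); X=cloud(d,c)
np.savez(f"/tmp/w2.npz",p=p,d=d,X=X)
cv2.imwrite("pics/w2.png",p[...,::-1])
Y=X[red(p)];top=Y[(Y[:,2]>.03)&(Y[:,2]<.05)&(np.hypot(Y[:,0]-.583,Y[:,1]+.132)<.025)];print(len(top),top.mean(0)); print(cv2.minAreaRect(top[:,:2].astype(np.float32)*1000))
E
```

```text
clock: 1.75
position: [0.5857, -0.1278, 0.1561]
ee_rot: [-2.877, -1.26, -0.002]
clock: 2.25
position: [0.5857, -0.1277, 0.1566]
ee_rot: [-3.138, -0.132, -0.0]
clock: 2.75
position: [0.5856, -0.1278, 0.1565]
ee_rot: [-3.067, 0.677, 0.0]
force: [0.2, -0.4, 0.5]
width: 1.001
clock: 2.95
position: [0.5852, -0.1292, 0.1567]
ee_rot: [-3.068, 0.675, -0.0]
force: [0.2, 1.0, 0.5]
width: 1.001
pos [ 0.5852 -0.1292  0.1567] yaw x -24.83 z [ 0.0001  0.0004 -1.    ] j [-0.24  0.49  0.53  1.76 -0.3   0.97 -1.6 ]
20 [ 0.586  -0.1356  0.0384]
((584.3627319335938, -136.7212371826172), (21.673694610595703, 8.309306144714355), 0.8890354633331299)
```

View pics/w2.png

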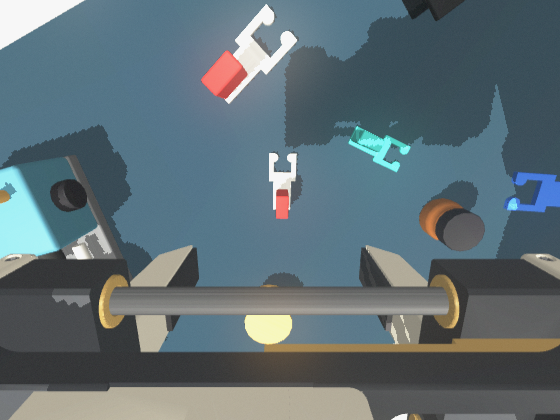

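```bash
python3 - <<'E'
from h import *
np.set_printoptions(precision=4,suppress=True)
a=np.load('/tmp/w2.npz');p,X=a['p'],a['X']
P,R=pose()
r=np.zeros((420,560),bool); r[148:222,262:305]=1
hs=cv2.cvtColor(p,cv2.COLOR_RGB2HSV)
rd=r&((hs[...,0]<10)|(hs[...,0]>170))&(hs[...,1]>130)
wh=r&(p.min(2)>110)
def tool(Y): return (Y-P)@R
T=tool(X[rd&(X[...,2]>.036)])*1000; print('redtop tool',len(T),T.min(0),T.max(0),cv2.minAreaRect(T[:,:2].astype(np.float32)), np.median(X[rd&(X[...,2]>.036)][:,2]))
T=tool(X[wh&(X[...,2]<.02)])*1000; print('plate',len(T),cv2.minAreaRect(T[:,:2].astype(np.float32)),T.min(0),T.max(0),np.median(T[:,2]))
print('mat',np.nanmedian(X[225:235,290:310,2]))
for o in('spare_spool','jar'): print(look_for(o,'wrist')[:1],look_for(o,'scene')[:1])
E
```

```text
redtop tool 272 [-10.5523  -2.5746 116.4642] [ 10.9806   8.7102 120.4711] ((0.20621490478515625, 3.0760087966918945), (21.53510856628418, 11.25899887084961), 0.13861514627933502) 0.038535352793253
plate 815 ((11.177600860595703, 3.726008415222168), (70.44110107421875, 27.46784019470215), 0.6185554265975952) [-24.0203  -9.9387 138.7035] [ 46.4684  17.6624 155.8338] 150.28185966897894
mat 0.0024874066087309105
[{'location': [0.4701, -0.0634, 0.0436], 'score': 0.58}] [{'location': [0.4843, -0.0727, 0.0406], 'score': 0.59}]
[{'location': [0.501, -0.268, 0.0514], 'score': 0.56}] [{'location': [0.5076, -0.28, 0.04], 'score': 0.7}]
```

```bash
python3 -m crank '[[[0,0.33,3],0,100],[[0,0,3],0,100],[[0,0,3],0,100],[[0,0,2],0,100],[[0,0,0],0,100]]' 60; python3 - <<'E'
from h import *
np.set_printoptions(precision=4,suppress=True)
rep()
n="wrist"
for n in("wrist","scene"):
  p,d=get_image(n)
  cv2.imwrite(f"pics/{n}3.png",(p if n=="wrist" else cv2.resize(p[180:320,150:330],None,fx=4,fy=4))[...,::-1])
E
```

```text
clock: 3.7
position: [0.5816, -0.1326, 0.0442]
ee_rot: [3.067, -0.68, -0.008]
force: [0.6, 0.1, 0.6]
width: 0.632
pos [ 0.5816 -0.1326  0.0442] yaw x -25.0 z [-0.0048  0.0007 -1.    ] j [-0.18  0.63  0.46  1.85 -0.39  0.76 -1.51]
```

View pics/wrist3.png

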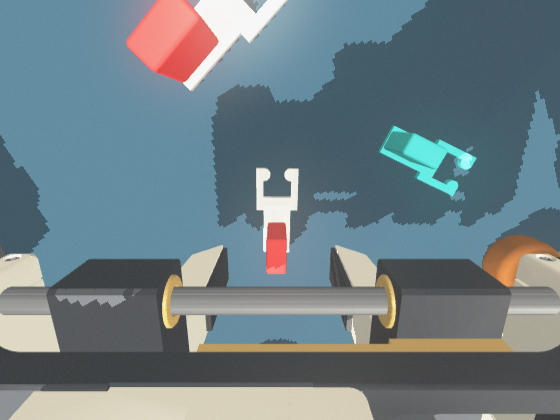

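View pics/scene3.png

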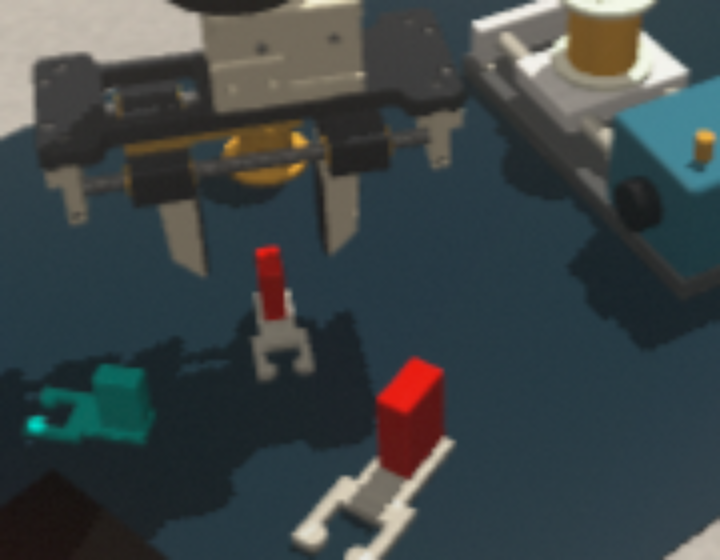

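The clip sits centred between the fingers at wrist (277,250). I'll go down to grasp height.

```bash
python3 -m crank '[[[0,0,1.8],0,110],[[0,0,1.7],0,110],[[0,0,0],0,110],[[0,0,0],0,110]]' 60; python3 -c "
from h import *
rep()"
```

```text
clock: 4.2
position: [0.5843, -0.1333, 0.013]
ee_rot: [-3.067, 0.68, -0.002]
force: [1.2, 0.5, -0.4]
width: 0.568
pos [ 0.58433894 -0.13329151  0.01303852] yaw x -25.0 z [ 1.4e-03 -3.0e-04 -1.0e+00] j [-0.16  0.67  0.43  1.86 -0.42  0.69 -1.49]
```

```bash
python3 -m crank '[[[0,0,0.5],0,110],[[0,0,0],0,110],[[0,0,0],0,255],[[0,0,0],0,255],[[0,0,0],0,255]]' 60; python3 -m crank '[[[0,0,0],0,255],[[0,0,0],0,255],[[0,0,0],0,255]]';python3 -c "
from h import *
rep()"
```

```text
clock: 4.7
position: [0.5837, -0.133, 0.007]
ee_rot: [-3.067, 0.68, -0.0]
force: [-0.3, -0.4, 0.2]
width: 0.358
clock: 5.0
position: [0.584, -0.1331, 0.0073]
ee_rot: [-3.067, 0.68, -0.001]
force: [-2.5, 1.0, 6.0]
width: 0.127
pos [ 0.58397867 -0.13314805  0.00731252] yaw x -25.01 z [ 8.e-04  0.e+00 -1.e+00] j [-0.15  0.68  0.42  1.87 -0.42  0.68 -1.49]
```

```bash
python3 -m crank '[[[0,0,-1],0,255],[[0,0,-3],0,255],[[0,0,-4],0,255],[[0,0,-4],-8,255],[[0,0,-1],-7.7,255]]' 60; python3 -m crank '[[[-2,-3,0],0,255],[[-3,-4,0],0,255],[[-3,-4,0],0,255],[[-3,-4,0],0,255],[[-2,-4,0],0,255]]'; python3 -m crank '[[[-0.66,-3,0],0,255],[[0,-1.77,0],0,255],[[0,0,0],0,255],[[0,0,0],0,255]]'; python3 - <<'E'
from h import *
np.set_printoptions(precision=4,suppress=True)
rep()
for n in("wrist","scene","side"):
  c=get_calibration(n)
  p,d=get_image(n); np.savez(f"/tmp/{n}4.npz",p=p,d=d,X=cloud(d,c))
  cv2.imwrite(f"pics/{n}4.png",p[...,::-1])
E
```

```text
clock: 5.5
position: [0.5857, -0.134, 0.1416]
ee_rot: [3.131, -0.247, 0.01]
force: [0.1, -0.5, -0.6]
width: 0.128
clock: 6.0
position: [0.4838, 0.0769, 0.1371]
ee_rot: [-3.131, 0.255, 0.001]
force: [1.0, 0.5, -0.8]
width: 0.125
clock: 6.4
position: [0.4872, 0.1232, 0.137]
ee_rot: [3.131, -0.254, 0.0]
force: [0.9, -1.1, -0.4]
width: 0.126
pos [0.4872 0.1232 0.137 ] yaw x -9.29 z [ 0.0001 -0.0004 -1.    ] j [-0.69  0.35  0.43  2.   -0.2   0.82 -1.88]
```

View pics/wrist4.png

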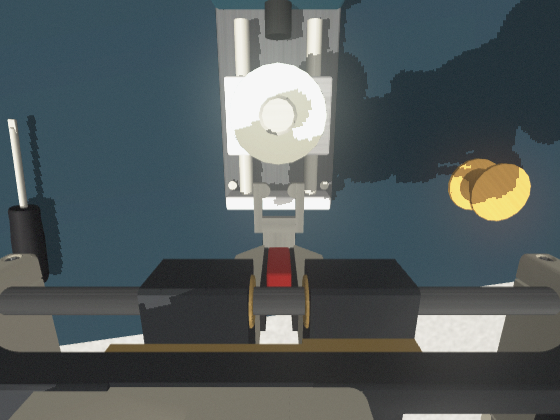

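View pics/scene4.png

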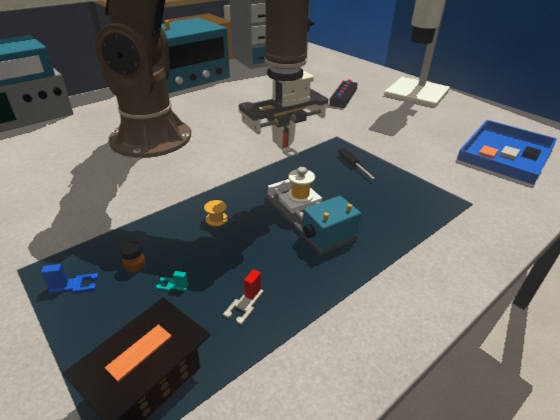

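View pics/side4.png

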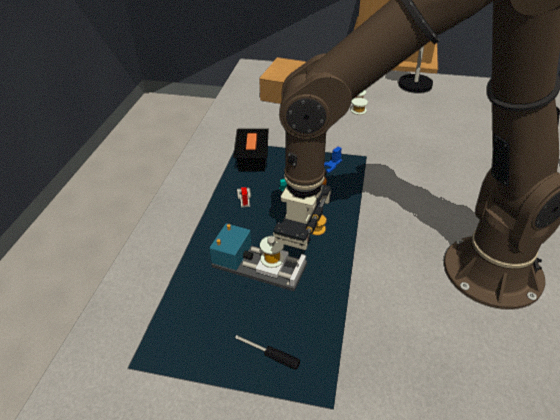

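The wrist picture shows the clip's jaws at about (279,205), nearly in line with the spindle head at (277,115). Now I'll measure the offsets in tool axes.

```bash
cat > meas.py <<'E'
from h import *
np.set_printoptions(precision=2,suppress=True)
def meas(n,tag):
    P,R=pose(); c=get_calibration(n); p,d=get_image(n); X=cloud(d,c)
    cv2.imwrite(f"pics/{tag}.png",p[...,::-1])
    T=(X-P)@R*1000; z=X[...,2]; return p,X,T
E
python3 - <<'E'
from meas import *
P,R=pose(); a=np.load('/tmp/wrist4.npz');p,X=a['p'],a['X']; T=(X-P)@R*1000
f=lambda Y:cv2.minAreaRect(Y[:,:2].astype(np.float32))
ce=lambda Y:cv2.minEnclosingCircle(Y[:,:2].astype(np.float32))
B=np.zeros((420,560),bool);B[40:175,215:345]=1
z=X[...,2]
m=B&(z>.113)&(z<.122)&(np.abs(np.indices((420,560))[1]-278)<30); print('head',m.sum(),ce(T[m]),T[m].min(0),T[m].max(0),np.median(z[m]))
m=B&(z>.092)&(z<.104); print('flange',m.sum(),ce(T[m]),np.median(z[m]),T[m].min(0),T[m].max(0))
C=np.zeros((420,560),bool);C[178:248,245:312]=1
m=C&(z>.115)&(z<.15); Y=T[m];print('clip plate',m.sum(),f(Y),Y.min(0),Y.max(0),np.median(z[m]),'front',Y[:,0].max())
for lo in (10,20,26,32,36,40,44): 
    q=Y[(Y[:,0]>=lo)&(Y[:,0]<lo+4)]; print(lo,len(q),q[:,1].min(),q[:,1].max(),np.median(q[:,2]))
m=np.zeros((420,560),bool);m[10:210,210:345]=1;m&=(z>.008)&(z<.05)&(p.min(2)>60);print('base',f(T[m]))
E
```

```text
head 1208 ((80.072998046875, -1.7332091331481934), 10.953118324279785) [ 69.18 -12.69  18.17] [90.61  9.22 23.36] 0.11642795742641357
flange 6446 ((80.02275848388672, -1.6940722465515137), 29.89080810546875) 0.09763589518699584 [ 50.13 -31.47  36.89] [109.67  28.19  42.26]
clip plate 2164 ((27.503231048583984, -1.141261100769043), (27.022937774658203, 37.14704513549805), 89.6844711303711) [  8.97 -14.71  -3.58] [46.03 12.41  4.74] 0.13628238781283858 front 46.02704511407025
10 255 -13.35847387241525 11.201108636393135 0.3728410243228755
20 342 -14.476327219912246 12.40908458251702 0.49827753941990904
26 233 -14.379429824035014 12.2787380761994 0.6967061145302456
32 123 -14.278731867455383 12.106123023771538 0.6446856092780661
36 177 -14.71080652363772 11.970934309268134 0.5053070800690687
40 240 -14.656164108418684 11.884241858705442 0.5634323499697749
44 145 -14.695351129786795 12.272857364937368 0.7831685382992825
base ((82.29310607910156, -1.6404685974121094), (100.30088806152344, 158.3100128173828), 89.88097381591797)
```

```bash
python3 -m crank '[[[-0.4,-0.05,1],0,255],[[0,0,1.3],0,255],[[0,0,1],0,255],[[0,0,0],0,255],[[0,0,0],0,255]]'; python3 - <<'E'
from meas import *
rep()
p,X,T=meas('wrist','w5'); z=X[...,2]
ce=lambda Y:cv2.minEnclosingCircle(Y[:,:2].astype(np.float32))
np.savez('/tmp/w5.npz',p=p,X=X,T=T)
u=np.indices((420,560))
B=(np.abs(u[1]-278)<75)&(u[0]<180)
m=B&(z>.112)&(z<.122)&(np.abs(u[1]-278)<35); print('head',m.sum(),ce(T[m]),np.median(z[m]))
m=B&(z>.092)&(z<.101); print('flange',m.sum(),ce(T[m]),np.median(z[m]),np.median(T[m][:,2]))
C=(u[0]>178)&(u[0]<248)&(np.abs(u[1]-278)<34)
m=C&(z>.095)&(z<.115); Y=T[m];print('plate',m.sum(),cv2.minAreaRect(Y[:,:2].astype(np.float32)),np.median(z[m]),np.median(Y[:,2]))
q=Y[Y[:,0]>38]; print('jaw z',np.median(q[:,2]),'rear',np.median(Y[Y[:,0]<24][:,2]))
E
```

```text
clock: 7.05
position: [0.4832, 0.1244, 0.1035]
ee_rot: [3.131, -0.256, -0.001]
force: [-0.0, -0.6, -0.7]
width: 0.125
pos [0.48 0.12 0.1 ] yaw x -9.34 z [-0. -0. -1.] j [-0.67  0.4   0.41  2.04 -0.23  0.74 -1.86]
head 1868 ((84.37381744384766, -0.0465620681643486), 10.874151229858398) 0.11645926126717993
flange 9537 ((84.35001373291016, 0.07402213662862778), 29.946081161499023) 0.09763686100889137 5.8171401618453
plate 2163 ((27.81769371032715, -0.10058021545410156), (27.081119537353516, 36.83074951171875), 89.94788360595703) 0.10277857859583188 0.7057446307388558
jaw z 0.7213952152488791 rear 0.6338525133699933
```

View pics/w5.png

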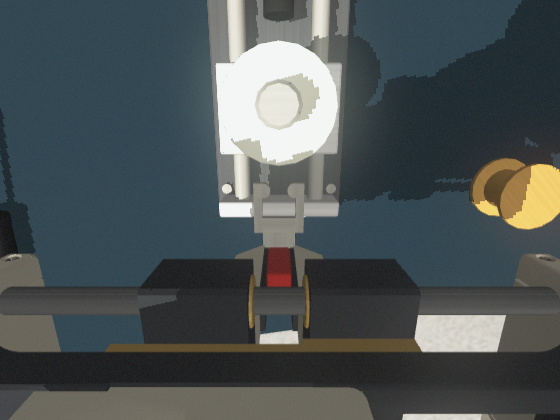

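```bash
python3 -m crank '[[[1.5,0,-0.04],0,255],[[1.5,0,0],0,255],[[0.2,0,0],0,255],[[0,0,0],0,255]]' | grep -v ee; python3 -m crank '[[[0.3,0,0],0,255],[[0.2,0,0],0,255]]'| grep -v ee; python3 -m crank '[[[0.2,0,0],0,255],[[0.2,0,0],0,255]]'| grep -v ee; python3 -m crank '[[[0.2,0,0],0,255],[[0,0,0],0,255]]'| grep -v ee; python3 - <<'E'
from meas import *
rep(); p,X,T=meas('wrist','w6')
E
```

```text
clock: 7.5
position: [0.5151, 0.1195, 0.1043]
force: [0.9, -0.0, -0.4]
width: 0.124
clock: 7.7
position: [0.5192, 0.1189, 0.1041]
force: [-2.5, -1.1, -1.3]
width: 0.129
clock: 7.9
position: [0.5231, 0.1181, 0.1039]
force: [-2.8, -1.5, -0.7]
width: 0.127
clock: 8.1
position: [0.5253, 0.1177, 0.1039]
force: [-4.2, -0.6, -0.7]
width: 0.125
pos [0.53 0.12 0.1 ] yaw x -9.31 z [-0. -0. -1.] j [-0.62  0.45  0.4   1.95 -0.24  0.79 -1.81]
```

View pics/w6.png

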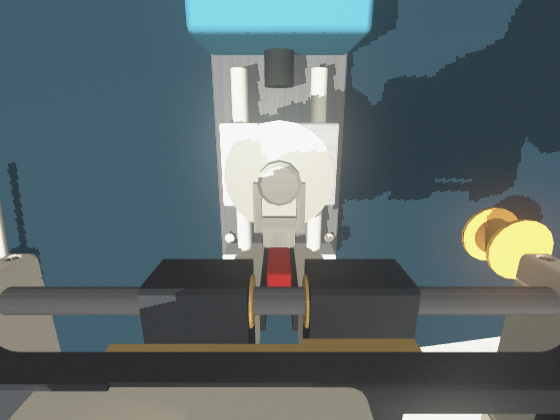

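The jaws are centred on the shaft, with the head at (279,183), and the spindle is running back at about 3 N. I'll keep feeling forward.

```bash
for i in 1 2 3 ; do python3 -m crank '[[[0.1,0,0],0,255],[[0,0,0],0,255]]'| grep -E "pos|for"; done
```

```text
position: [0.5262, 0.1176, 0.1039]
force: [-5.4, -0.6, -1.2]
position: [0.5269, 0.1175, 0.1038]
force: [-5.5, -0.7, 0.0]
position: [0.5276, 0.1174, 0.1037]
force: [-6.7, 0.0, -1.0]
```

```bash
for i in 1 2 3 ; do python3 -m crank '[[[0.1,0,0],0,255],[[0,0,0],0,255]]'| grep -E "pos|for"; done
```

```text
position: [0.5283, 0.1172, 0.1036]
force: [-7.3, -0.1, -0.0]
position: [0.529, 0.1171, 0.1036]
force: [-7.4, -0.7, -0.6]
position: [0.5297, 0.117, 0.1035]
force: [-9.0, -0.8, -0.6]
```

```bash
python3 -c "
from meas import *
p,X,T=meas('wrist','w7'); cv2.imwrite('pics/w7z.png',cv2.resize(p[110:300,190:370][...,::-1],None,fx=3,fy=3))
p,X,T=meas('side','s7'); cv2.imwrite('pics/s7z.png',cv2.resize(p[190:300,200:340][...,::-1],None,fx=5,fy=5))"
```

```text
(no output)
```

View pics/w7z.png

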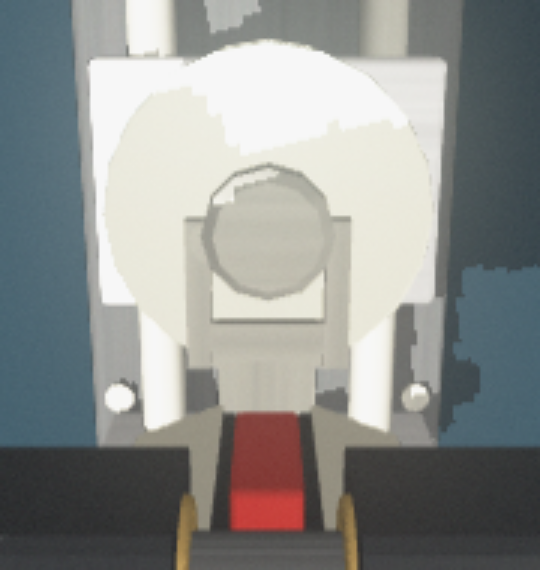

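View pics/s7z.png

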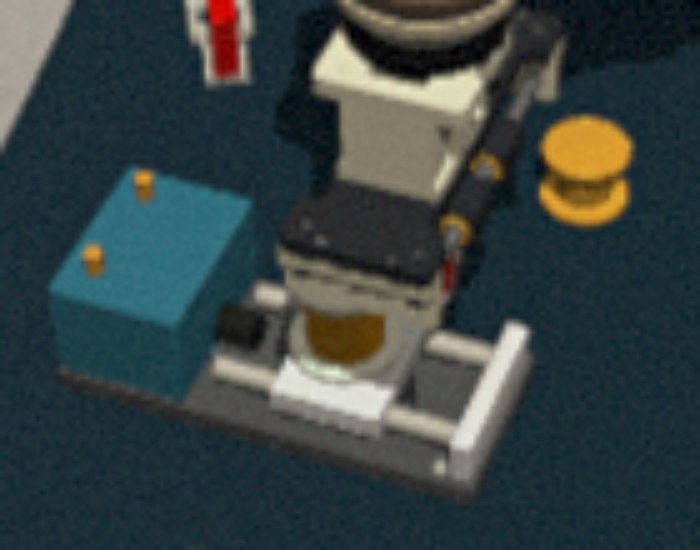

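The jaws are level and centred under the head, and the force is climbing towards the snap.

```bash
for i in 1 2 3 4 5; do python3 -m crank '[[[0.1,0,0],0,255],[[0,0,0],0,255]]'| grep -E "pos|for"; done
```

```text
position: [0.5306, 0.1168, 0.1034]
force: [-7.7, 0.2, -1.0]
position: [0.5314, 0.1167, 0.1033]
force: [-9.2, 0.5, -0.8]
position: [0.5332, 0.1164, 0.1036]
force: [-4.4, -1.1, -0.6]
position: [0.5372, 0.1163, 0.1047]
force: [-0.2, -0.5, -1.4]
position: [0.5374, 0.1162, 0.1044]
force: [-0.2, 0.7, -2.2]
```

The force dropped from 9 N to 0, so it has snapped. I'll check the picture and then press.

```bash
python3 -c "
from meas import *
rep()
p,X,T=meas('wrist','w8'); cv2.imwrite('pics/w8z.png',cv2.resize(p[110:300,190:370][...,::-1],None,fx=3,fy=3))
z=X[...,2];u=np.indices(z.shape)
B=(np.abs(u[1]-278)<35)&(u[0]<240)
m=B&(z>.112)&(z<.122); print('head',cv2.minEnclosingCircle(T[m][:,:2].astype(np.float32)),np.median(z[m]))
"
```

```text
pos [0.54 0.12 0.1 ] yaw x -9.3 z [ 0.  0. -1.] j [-0.6   0.47  0.4   1.92 -0.25  0.8  -1.8 ]
head ((33.89055633544922, 0.6632808446884155), 11.039753913879395) 0.11634762431431231
```

View pics/w8z.png

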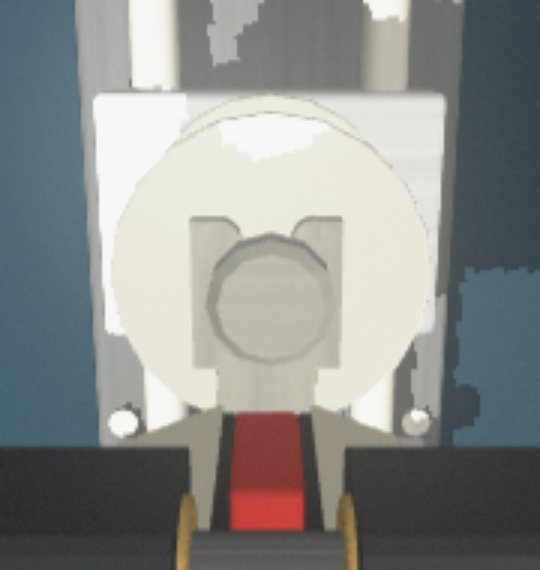

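The noses are past the shaft, and the head centre is at 33.9 mm against 34.2 mm for the seat. Pressing home now.

```bash
for i in 1 2 3 4; do python3 -m crank '[[[0.2,0,0],0,255],[[0,0,0],0,255]]'| grep -E "pos|for"; done
```

```text
position: [0.5386, 0.1159, 0.1041]
force: [-1.4, 1.3, 0.2]
position: [0.54, 0.1156, 0.1039]
force: [-4.8, 1.1, 0.6]
position: [0.5413, 0.1153, 0.1038]
force: [-6.8, 2.1, 2.2]
position: [0.5425, 0.1151, 0.1036]
force: [-8.6, 2.0, 3.3]
```

```bash
for i in 1 2 3; do python3 -m crank '[[[0.2,0,-0.02],0,255],[[0,0,0],0,255]]'| grep -E "pos|for"; done
```

```text
position: [0.5437, 0.1149, 0.1036]
force: [-11.0, 2.3, 5.1]
position: [0.5449, 0.1147, 0.1036]
force: [-13.9, 1.7, 6.0]
position: [0.5461, 0.1145, 0.1037]
force: [-14.8, 3.4, 5.7]
```

```bash
python3 -m crank '[[[0.1,0,0],0,255],[[0,0,0],0,255],[[0,0,0],0,255]]'| grep -E "pos|for";  python3 -m crank '[[[0,0,0],0,255],[[0,0,0],0,255],[[0,0,0],0,255]]'| grep -E "pos|for"; python3 -m crank '[[[0,0,0],0,255],[[0,0,0],0,255],[[0,0,0],0,255]]'| grep -E "clo|pos|for"; python3 -c "
from meas import *
rep()
p,X,T=meas('wrist','w9'); cv2.imwrite('pics/w9z.png',cv2.resize(p[110:300,190:370][...,::-1],None,fx=3,fy=3))
z=X[...,2];u=np.indices(z.shape)
B=(np.abs(u[1]-278)<35)&(u[0]<240)
m=B&(z>.112)&(z<.122); print('head',cv2.minEnclosingCircle(T[m][:,:2].astype(np.float32)),np.median(z[m]))
for k in range(4):
  print(monitor.observe()['force']); get_image('wrist')
"
```

```text
position: [0.5467, 0.1144, 0.1036]
force: [-16.8, 2.7, 6.9]
position: [0.5467, 0.1145, 0.1037]
force: [-16.0, 4.5, 7.0]
clock: 12.8
position: [0.5467, 0.1144, 0.1036]
force: [-16.4, 3.3, 7.6]
pos [0.55 0.11 0.1 ] yaw x -9.24 z [-0.01  0.   -1.  ] j [-0.59  0.48  0.4   1.89 -0.25  0.82 -1.79]
head ((32.857994079589844, 0.28003132343292236), 11.198542594909668) 0.11637211648841873
[-15.43   2.48   6.78]
[-16.9    3.17   7.57]
[-17.73   2.52   7.48]
[-16.76   3.35   7.85]
```

View pics/w9z.png

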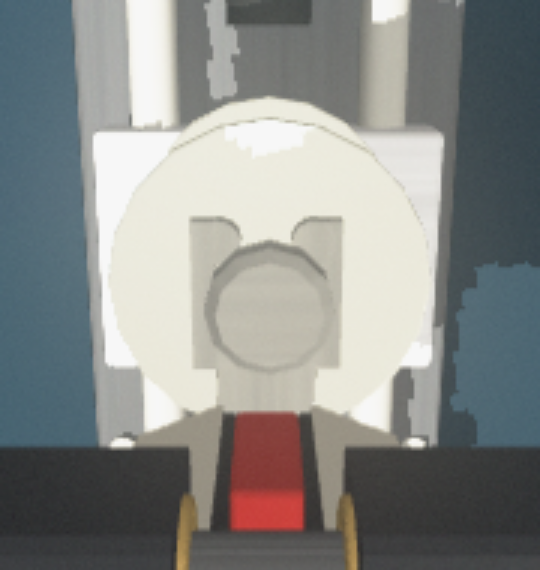

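About 16–17 N held for over a second, with the clip seated. Now I'll relax the push before opening.

```bash
python3 -m crank '[[[-0.4,0,0],0,255],[[-0.4,0,0],0,255],[[-0.3,0,0.05],0,255],[[0,0,0],0,255]]'| grep -E "pos|for";  python3 -m crank '[[[-0.2,0,0],0,255],[[0,0,0],0,255]]'| grep -E "pos|for"
```

```text
position: [0.5397, 0.1156, 0.1039]
force: [-3.8, 2.0, -2.1]
position: [0.5388, 0.1156, 0.1042]
force: [-1.9, -0.6, -2.4]
```

```bash
python3 -m crank '[[[-0.05,0,0.03],0,255],[[0,0,0],0,200],[[0,0,0],0,160],[[0,0,0],0,140],[[0,0,0],0,140]]'| grep -vE "ee";  python3 -m crank '[[[0,0,0],0,140],[[0,0,0],0,140]]'| grep -vE "ee"; python3 -c "
from meas import *
rep()
p,X,T=meas('wrist','w10')"
```

```text
clock: 14.15
position: [0.5386, 0.1158, 0.1041]
force: [0.1, 0.3, -0.8]
width: 0.417
clock: 14.35
position: [0.5382, 0.1158, 0.104]
force: [0.2, 0.5, -0.1]
width: 0.449
pos [0.54 0.12 0.1 ] yaw x -9.3 z [ 0.  0. -1.] j [-0.6   0.47  0.4   1.92 -0.25  0.8  -1.8 ]
```

View pics/w10.png

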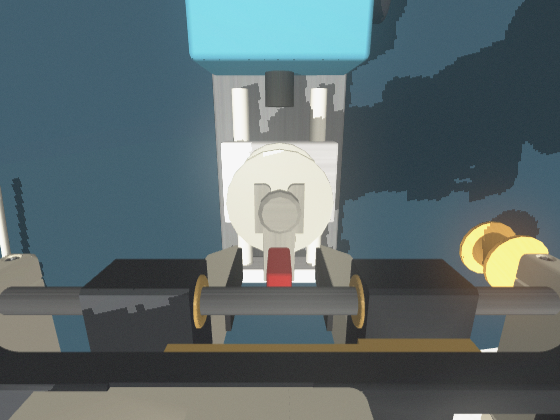

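The fingers are clear on both sides of the red grip at (279,267), and the clip stays on the shaft. I'll retreat upwards and check.

```bash
python3 -m crank '[[[0,0,-1],0,140],[[0,0,-3],0,140],[[0,0,-4],0,140],[[0,0,-3],0,140],[[0,0,0],0,140]]'| grep -vE "ee";  python3 -m crank '[[[0,0,0],0,140],[[0,0,0],0,140],[[0,0,0],0,140]]'| grep -vE "ee"; python3 - <<'E'
from meas import *
p,X,T=meas('wrist','w11'); np.savez('/tmp/w11.npz',p=p,X=X,T=T)
q,_,_=meas('side','s11'); cv2.imwrite('pics/s11z.png',cv2.resize(q[200:300,200:330][...,::-1],None,fx=5,fy=5))
z=X[...,2]; hd=(z>.112)&(z<.122)
k,l,s,c=cv2.connectedComponentsWithStats(hd.astype(np.uint8))
for i in range(1,k):
  if s[i,4]>150: print('head?',s[i],cv2.minEnclosingCircle(T[l==i][:,:2].astype(np.float32)))
r=red(p);k,l,s,c=cv2.connectedComponentsWithStats(r.astype(np.uint8))
for i in range(1,k):
  if s[i,4]>50:
    Y=T[(l==i)&(z>.128)]; print('red',s[i], len(Y), cv2.minAreaRect(Y[:,:2].astype(np.float32)) if len(Y)>5 else '', np.nanmax(z[l==i]))
E
```

```text
clock: 14.9
position: [0.5407, 0.1161, 0.2189]
force: [0.2, -0.0, 0.6]
width: 0.453
clock: 15.2
position: [0.5374, 0.1157, 0.213]
force: [-0.7, 0.1, 0.6]
width: 0.453
head? [266 161  26  26 518] ((34.17405700683594, 0.08718879520893097), 10.86197566986084)
red [272 209  14  23 270] 270 ((-0.6095657348632812, 0.07697725296020508), (10.731587409973145, 19.369373321533203), 89.85682678222656) 0.1351281083394401
```

View pics/w11.png

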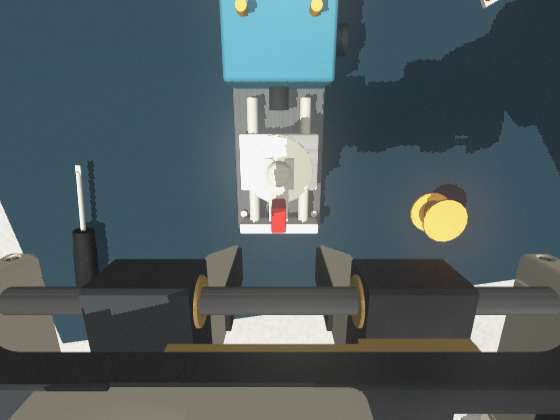

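View pics/s11z.png

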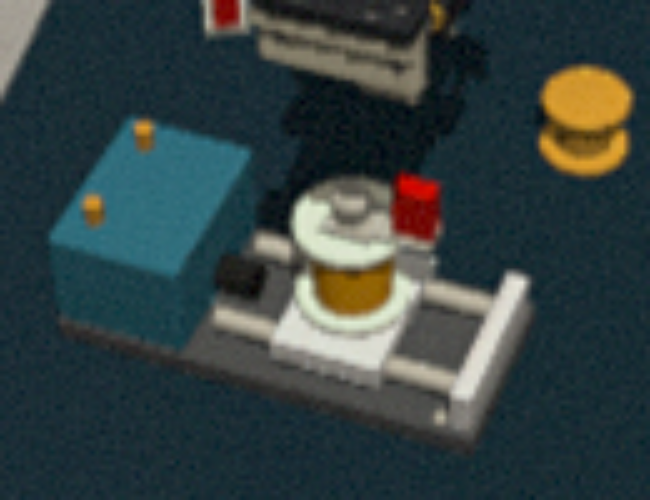

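```bash
python3 - <<'E'
from meas import *
a=np.load('/tmp/w11.npz');X=a['X'];T=a['T'];Y=X[red(a['p'])&(X[...,2]>.128)];t=T[red(a['p'])&(X[...,2]>.128)]
A=np.c_[t[:,:2],np.ones(len(t))];print('top tilt rad',np.linalg.lstsq(A,Y[:,2]*1000,rcond=None)[0],np.median(Y[:,2]))
from cell import workorder
s=monitor.observe();print(s['clock'],s['dq'].round(3)); print(workorder.sign_off())
E
```

```text
top tilt rad [  0.01  -0.   133.52] 0.1335241065458468
15.3 [ 0.   -0.    0.   -0.01  0.   -0.   -0.  ]
the job is handed in; nothing more can be done
None
```

I picked up the smaller red clip by its grip and slid it level into the spindle groove. The jaws snapped round the shaft at about 9 N, after which the force fell to about 0. I pressed it home with about 16–17 N along the slide for over a second, eased off, opened the gripper, moved up clear and handed the job in at about 15.3 s.

**Seating:** after release, the grip-to-head distance measured 34.8 mm against the nominal 35 mm. The grip's top is 35.9 mm above the flange (36 mm expected when resting on the floor), with a tilt of about 0.01 rad.

**Forces:** the wrist also read about 7 N vertically while pressing, so the total was roughly 18 N, below the 24 N limit. All these forces are wrist readings, because the contact force itself isn't measured.

**Surroundings:** in the last pictures the spare spool and screwdriver look untouched. I did not check the jar again after releasing the clip. The gripper stayed well away from it during the grasp.

No check failed or disagreed. The hand-in gives no verdict, so the result is not confirmed beyond these measurements.

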